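# Seat the two-armed rotor on the spinner's flatted shaft

### The job

Fit the two-armed rotor onto the upright shaft of the small white tube spinner: turn it so that the two flats in its bore match the two flats of the shaft, slide it fully down onto the plate at the foot of the shaft, and let go. The round disc rotor belongs to another machine; leave it where it is.

Things in the scene. Friction and masses are not known exactly. Their poses are not given: they have to be found in the camera images.
- rotor_center (a point): Loose bare-metal two-armed rotor, 0.15 kg, 138 mm long, lying flat. Hub in its middle: round, 50 mm diameter, 50 mm high, to grip from above; arms up to 20 mm high, ending in rings. Through bore in the hub: 34 mm long, 22 mm between its two flats. Point: hub centre, 25 mm above the underside. z up; x along the arms and the bore's long way (parallel to its flats). Half a turn fits alike.
- shaft_seat (a point): Fixed upright steel shaft, section 28 mm long, 16 mm between its two flats; 36 mm tall, the top 8 mm tapering to 18 x 7 mm. Stands on an oblong dark plate (70 x 30 mm, long the same way) on the white box; does not turn. Point: on the axis at the plate's top face, where the rotor's underside comes to rest. z up; x the long way, parallel to the flats. Half a turn fits alike.
- drive: Tube spinner: fixed white box 120 mm square, 50 mm high, carrying the shaft at its middle; the plate's top is 62 mm above the bench. Origin: centre of its underside. Its yaw is not the shaft's: the shaft stands at an angle of its own.
- disc_center (a point): Loose bare-metal round disc rotor, the wrong one: disc 110 mm across, 10 mm thick, eight small dark holes; hub 50 mm diameter, 50 mm high, with a plain round bore of 18 mm. Point: hub centre, 25 mm above the underside; z up.
Things that resemble listed ones, but are neither listed nor needed, are in the scene too. Leave any red look-alike of the part that bears rotor_center alone.

How it is judged:
By the outcome, as a careful person would: the job done as asked, in the order asked, and still so for the second after the job is handed in, with the robot touching nothing.
It also fails if it takes over 38 s, if anything falls off the work surface, if the arm or the gripper's body presses on something with over 40 N, if the wrist force passes 120 N, or if a joint passes its speed limit or range.

### The arm

A 6-joint arm with a two-finger parallel gripper is mounted at the origin on a cart in front of the work surface, level with it; the furniture and walls round the work are solid. World frame = base frame: x ahead of the robot, y to its left, z up, the work surface at z = 0. Lengths are in mm, angles in rad, forces in N, time in s.
With the tool pointing down it reaches from about 375 to 925 mm from the base axis. Payload 5.7 kg.
Tool frame: the origin (TCP) lies at the very end of the fingers, on their centre line; the grasp point (between the pads) lies 19 mm behind it; x points along the fingers, z is the direction in which the jaws open and shut, and the axes are right-handed (so a half turn about x gives the same grasp; the last joint's range is limited). The gripper opens to 85 mm and grips with 20 to 120 N. Pads are 22 mm wide; open, the fingers measure 114 mm over their backs; the gripper's body (76 mm by 85 mm) begins 54 mm behind the grasp point. The pads swing forward as they close: fully open they stand 13 mm farther back than shut.
Start: joints at [1.007, 0.359, 1.51, -0, 1.272, -0.115], TCP at [260.319, 540.553, 231.267] pointing down, gripper open.
Joint ranges: [-2.97, 2.97], [-1.01, 2.36], [0.21, 2.38], [-0.96, 4.11], [0.2, 2.71], [-2.98, 2.98]. Speed limits (rad/s): [2.39, 2.39, 3.14, 3.14, 3.14, 3.14].

### API

Orientations are given as a unit quaternion [x, y, z, w].
In Python, from workcell import ctrl gives the robot as it stands.
- The arm moves only by the shell command python3 -m jog 'ROWS' [FORCE]. ROWS is JSON, a list of rows, each an object with "offset": the shift along the tool's x, y, z in mm, a list of three; "spin": the turn about the tool's x in rad; "hand": the opening, from -1 (shut) to 1 (fully open), so that 0 is half open. In form: [{"offset": [dx, dy, dz], "spin": spin, "hand": hand}, ...]. A call has 1 to 20 rows; each row is the pose to reach, as a shift and turn from the pose measured when the call began, along the tool's axes at that moment; what a row does not reach only later rows make up. A row lasts 1/12 s, in which the tool goes at most 41.7 mm and 7.16 degrees, less where a joint would pass 70% of its speed; a pose out of reach is approached as far as the arm can. A call with a gripper value outside its range is refused whole. The fingers move at their own pace and stop on an object; FORCE is the grip in N (left out, the last holds). Time passes only in rows, so rows that repeat a pose let the fingers close. It gives the time, the measured TCP pose, the force and the opening at its end, in the units of the state.
- ctrl.state(): the state, without advancing time (a new reading comes with each control period).
- ctrl.camera(name): name is "scene" or "top" or "wrist"; returns a dict with "frame" (384x512x3 uint8, red, green, blue), "z_map" (384x512 float32, mm along the optical axis (not along the pixel's ray), 0 where there is no reading), "camera_matrix" (3x3 intrinsics, pixels), "extrinsics" (4x4, takes a point from world to camera coordinates). Camera axes: x right, y down, z forward; pixel columns grow to the right and rows downward; lengths in mm; the calibration is good to about 2 mm. A picture is of the moment at which its call begins.
- ctrl.job_done(): hands the job in, once; it reports no verdict.
The state is a dict: "clock": time; "joint_positions": joint angles; "joint_vel": joint speeds; "effort": joint torques, N m; "eef_pos": TCP position; "eef_rot": TCP orientation; "force": force on the tool from outside, world axes, zero at the start; "torque": the same for the moment, N m; "opening": opening from 0.0 (shut) to 1.0 (fully open).
Only numpy, scipy, OpenCV 4.12 (cv2) and the standard library are available. Lean on these libraries where they do the work, as an engineer would, in place of code of your own. Each camera call takes 0.05 s, during which the arm holds its last target. There are 200 camera calls.

## Working session

There is one attempt and no reset: what is moved stays moved. The work goes in short steps, Python scripts to look and compute and a shell command to move; the robot and the scene stay as the last step left them, time stands still between calls to the robot, and variables do not carry over. Pictures are saved under pics/ and viewed, about 8 in all and at most 12, crops included, and the job is handed in when it is done.

```bash
mkdir -p pics; cat > h.py <<'E'
import numpy as np, cv2
from workcell import ctrl
def grab(n,fn=None):
    c=ctrl.camera(n)
    if fn: cv2.imwrite('pics/'+fn,c['frame'][:,:,::-1])
    return c
def cloud(c):
    z=c['z_map'];K=c['camera_matrix'];v,u=np.mgrid[:z.shape[0],:z.shape[1]]
    P=np.stack([(u-K[0,2])/K[0,0]*z,(v-K[1,2])/K[1,1]*z,z],-1)
    E=c['extrinsics'];return (P-E[:3,3])@E[:3,:3]
E
python3 - <<'E'
from h import *
for n in ['top','scene']:
    c=grab(n,n+'0.png'); np.savez(n+'0.npz',**c)
    print(n,c['camera_matrix'].tolist(),c['extrinsics'].round(3).tolist())
print(ctrl.state())
E
```

```text
top [[383.3893238185853, 0.0, 261.3020324041776], [0.0, 383.3893238185853, 189.26436901476563], [0.0, 0.0, 1.0]] [[-0.003, -1.0, 0.006, 52.394], [-0.99, 0.002, -0.144, 554.105], [0.144, -0.006, -0.99, 1237.115], [0.0, 0.0, 0.0, 1.0]]
scene [[455.59874057211874, 0.0, 252.34264206682568], [0.0, 455.59874057211874, 186.02574373383752], [0.0, 0.0, 1.0]] [[0.65, -0.76, 0.014, -312.196], [-0.471, -0.417, -0.777, 328.255], [0.596, 0.499, -0.629, 879.292], [0.0, 0.0, 0.0, 1.0]]
{'clock': 0.1, 'joint_positions': array([ 1.00691768e+00,  3.59428140e-01,  1.51135182e+00, -6.83679792e-06,
        1.27249671e+00, -1.15105227e-01]), 'joint_vel': array([ 1.15444068e-03, -9.23919297e-04, -1.35479842e-03, -4.55960471e-05,
        2.21518590e-03, -2.57734539e-05]), 'effort': array([-7.53199183e-04, -5.28650951e+01, -2.79350173e+01, -3.08463641e-04,
        5.08013050e-03, -2.36704676e-05]), 'eef_pos': array([259.99129221, 540.04915062, 230.53001118]), 'eef_rot': array([-0.37647046,  0.59925521,  0.37595274,  0.59818285]), 'force': array([ 0.07971012, -0.10509588,  0.97492308]), 'torque': array([-0.02656374,  0.06320416, -0.02159499]), 'opening': 1.0006950477274772}
```

View pics/top0.png

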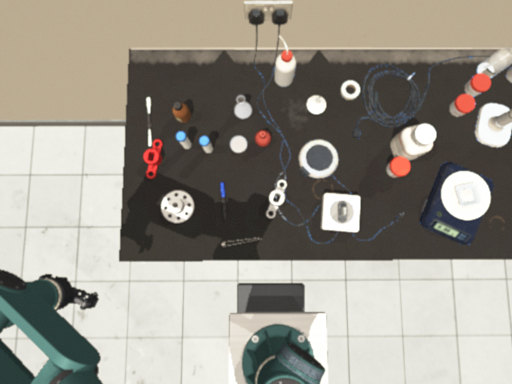

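View pics/scene0.png

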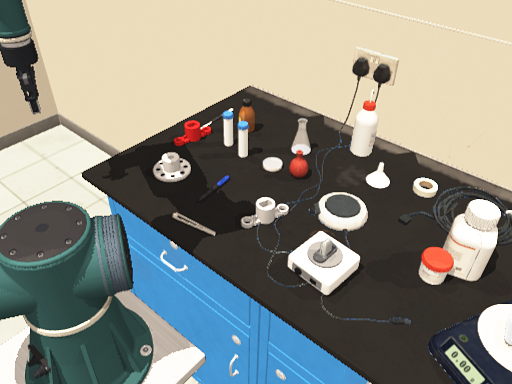

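The top view shows the two-armed rotor at about (277,198), the drive with its shaft at (341,212), the disc at (177,206) and the red look-alike at (152,157). Next I'll measure them from depth and the image.

```bash
python3 - <<'E'
from h import *
for n,rb,db in [('top',(255,170,300,225),(318,190,365,236)),('scene',(238,190,292,232),(285,230,362,292))]:
    c=dict(np.load(n+'0.npz'));P=cloud(c)
    for nm,b in (('rotor',rb),('drive',db)):
        Q=P[b[1]:b[3],b[0]:b[2]].reshape(-1,3)
        Z=Q[:,2]
        bands=[(6,30),(40,60)] if nm=='rotor' else [(40,54),(56,66),(75,88),(90,105)]
        for lo,hi in bands:
            m=(Z>lo)&(Z<hi);q=Q[m]
            if len(q)<4: print(n,nm,lo,hi,len(q));continue
            r=cv2.minAreaRect(q[:,:2].astype(np.float32))
            w,V=np.linalg.eigh(np.cov(q[:,:2].T));a=np.degrees(np.arctan2(V[1,1],V[0,1]))
            print(n,nm,lo,hi,len(q),'mean',q.mean(0).round(1),'rect',np.round(r[0],1),np.round(r[1],1),round(r[2],1),'pca',a.round(1),np.sqrt(w).round(1),'zmed',np.median(q[:,2]).round(1))
# crop enlarge
t=cv2.imread('pics/top0.png')[165:240,250:370];s=cv2.imread('pics/scene0.png')[185:295,235:365]
t=cv2.resize(t,None,fx=4.5,fy=4.5,interpolation=3)[:,:];s=cv2.resize(s,None,fx=2,fy=2,interpolation=3)
o=np.zeros((600,560,3),np.uint8);o[:t.shape[0],:t.shape[1]]=t;o[345:345+s.shape[0],:s.shape[1]]=s
cv2.imwrite('pics/crop0.png',o)
E
```

```text
top rotor 6 30 193 mean [524.7  -3.   12.3] rect [532.  -19.4] [111.3 180.8] 88.0 pca 162.7 [19.  46.5] zmed 11.9
top rotor 40 60 119 mean [5.259e+02 5.000e-01 4.900e+01] rect [525.5   1.1] [46.8 47.7] 45.5 pca 80.7 [14.  14.7] zmed 49.1
top drive 40 54 879 mean [ 475.2 -208.7   49.1] rect [ 476.5 -211.4] [120.6 120.7] 85.1 pca 161.0 [39.  39.4] zmed 49.4
top drive 56 66 271 mean [ 476.7 -210.3   59.3] rect [ 476.1 -213.7] [82.9 77.1] 77.6 pca 175.8 [19.2 21.4] zmed 58.6
top drive 75 88 10 mean [ 478.2 -206.2   79.7] rect [ 479.8 -207.1] [11.7 28.8] 62.2 pca 161.5 [3.8 8.8] zmed 77.9
top drive 90 105 40 mean [ 476.7 -210.3   94.6] rect [ 476.5 -210.6] [12.5 25.3] 88.4 pca -177.9 [3.9 7.7] zmed 94.6
scene rotor 6 30 352 mean [517.7  -7.4  13.8] rect [524.8  -8.6] [ 41.1 139.2] 68.1 pca 159.0 [11.3 38.5] zmed 11.5
scene rotor 40 60 192 mean [523.7  -5.2  46.1] rect [525.2  -3.7] [50.1 48.2] 83.8 pca -138.5 [13.4 15.3] zmed 46.6
scene drive 40 54 1577 mean [ 465.2 -222.5   48. ] rect [ 475.  -215.5] [120.5 121.2] 84.4 pca 120.8 [36.2 38.8] zmed 48.0
scene drive 56 66 227 mean [ 468.7 -218.5   59.8] rect [ 475.3 -215.8] [60.2 69.6] 78.5 pca 167.5 [10.5 19.3] zmed 60.1
scene drive 75 88 48 mean [ 470.5 -219.2   82. ] rect [ 472.5 -220. ] [14.1 27.7] 52.7 pca 154.6 [3.8 8.8] zmed 81.8
scene drive 90 105 58 mean [ 475.  -217.1   93.8] rect [ 475.5 -216.8] [14.  26.5] 85.8 pca 172.6 [3.6 7.1] zmed 93.9
```

View pics/crop0.png

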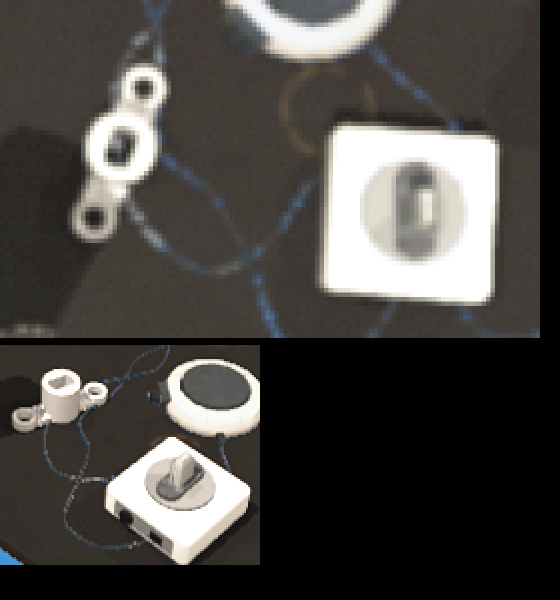

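The crops show the rotor's arms at about -20°, its bore aligned with them, and the shaft close to world x (about -3°). I'll compute the hover above the rotor.

```bash
cat >> h.py <<'E'
from scipy.spatial.transform import Rotation as R
def plan(target,jaw):
    s=ctrl.state();M=R.from_quat(s['eef_rot']).as_matrix()
    cur=np.degrees(np.arctan2(M[1,2],M[0,2]))
    d=(jaw-cur+90)%180-90   # world yaw deg; tool x is down so spin=-d
    print('pos',s['eef_pos'].round(1),'xdir',M[:,0].round(3),'jaw',cur.round(1),'dyaw',d.round(1),'spin',np.radians(-d).round(3),'offset',((np.array(target)-s['eef_pos'])@M).round(1),'q6',s['joint_positions'].round(2),'t',s['clock'],'F',s['force'].round(1),'open',s['opening'])
E
python3 -c "
from h import *
plan([525,-1,200],69.5)"
```

```text
pos [260.  540.  230.5] xdir [-0.001 -0.001 -1.   ] jaw 64.3 dyaw 5.2 spin -0.091 offset [  31.1 -473.5 -372.4] q6 [ 1.01  0.36  1.51 -0.    1.27 -0.12] t 0.1 F [ 0.1 -0.1  1. ] open 1.0006950477274772
```

```bash
python3 -m jog '[{"offset":[0,-40,-31],"spin":-0.01,"hand":1},{"offset":[5,-80,-63],"spin":-0.02,"hand":1},{"offset":[10,-120,-94],"spin":-0.03,"hand":1},{"offset":[15,-150,-118],"spin":-0.04,"hand":1},{"offset":[15,-180,-142],"spin":-0.05,"hand":1},{"offset":[20,-210,-165],"spin":-0.05,"hand":1},{"offset":[20,-240,-189],"spin":-0.06,"hand":1},{"offset":[20,-270,-212],"spin":-0.06,"hand":1},{"offset":[25,-300,-236],"spin":-0.07,"hand":1},{"offset":[25,-330,-260],"spin":-0.07,"hand":1},{"offset":[25,-360,-283],"spin":-0.08,"hand":1},{"offset":[30,-390,-307],"spin":-0.08,"hand":1},{"offset":[30,-420,-330],"spin":-0.09,"hand":1},{"offset":[30,-450,-354],"spin":-0.09,"hand":1},{"offset":[31,-473,-372],"spin":-0.09,"hand":1},{"offset":[31,-473,-372],"spin":-0.09,"hand":1},{"offset":[31,-473,-372],"spin":-0.09,"hand":1},{"offset":[31,-473,-372],"spin":-0.09,"hand":1},{"offset":[31,-473,-372],"spin":-0.09,"hand":1}]' 40
python3 - <<'E'
from h import *
plan([525,-1,200],69.5)
c=grab('wrist','w1.png');np.savez('w1.npz',**c)
P=cloud(c);Z=P[:,:,2];print(c['extrinsics'].round(2).tolist())
m=(Z>43)&(Z<56)&(abs(P[:,:,0]-525)<60)&(abs(P[:,:,1])<60);q=P[m][:,:2].astype(np.float32)
print(len(q),cv2.minEnclosingCircle(q),cv2.minAreaRect(q))
E
```

```text
clock: 1.68
eef_pos: [523.7, 0.7, 199.8]
eef_rot: [-0.403, 0.582, 0.403, 0.58]
force: [0.1, -0.3, 0.7]
opening: 0.997
pos [523.7   0.7 199.8] xdir [-0.002 -0.001 -1.   ] jaw 69.5 dyaw 0.0 spin -0.0 offset [-0.2 -1.8 -1.1] q6 [-0.13  0.28  1.71 -0.    1.15 -1.34] t 1.6833 F [ 0.1 -0.3  0.7] open 0.9974845119939323
[[0.35, 0.94, -0.0, -184.68], [0.89, -0.33, 0.33, -495.8], [0.3, -0.12, -0.95, 192.42], [0.0, 0.0, 0.0, 1.0]]
1504 ((527.6278686523438, 1.7920581102371216), 24.93048858642578) ((527.2454833984375, 1.601083755493164), (48.01692581176758, 48.92763900756836), 71.08457946777344)
```

View pics/w1.png

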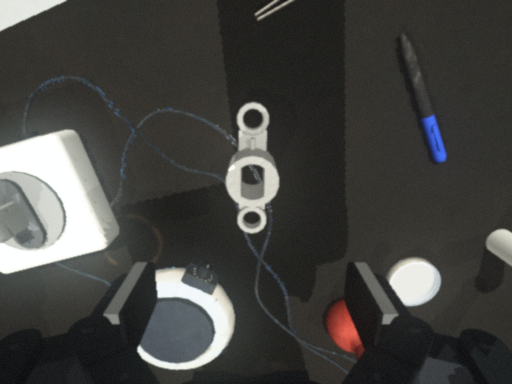

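The wrist view shows the hub at (252,178), with rings at (252,119) and (252,219). The bore's long way runs along the arms, and cables lie close beside the part.

```bash
cat >> h.py <<'E'
def ray(c,uv,z):
    K=c['camera_matrix'];E=c['extrinsics'];d=E[:3,:3].T@np.linalg.solve(K,[uv[0],uv[1],1.]);o=-E[:3,:3].T@E[:3,3]
    return o+d*(z-o[2])/d[2]
E
python3 - <<'E'
from h import *
c=dict(np.load('w1.npz'));P=cloud(c);Z=P[:,:,2];g=c['frame'].min(2)
for b in [(225,95,280,138),(225,203,280,240)]:
    z=Z[b[1]:b[3],b[0]:b[2]];gg=g[b[1]:b[3],b[0]:b[2]]
    m=gg>110; print('ring z',np.percentile(z[m],[10,50,90]).round(1))
# dark hole centroids of rings and hub bore
_,bw=cv2.threshold(g,100,255,0);bw[:90]=0;bw[250:]=0;bw[:,:220]=0;bw[:,285:]=0
cs,h=cv2.findContours(bw,cv2.RETR_CCOMP,2)
for k,x in enumerate(cs):
    if cv2.contourArea(x)>60:
        r=cv2.minAreaRect(x);print('hole' if h[0][k][3]>=0 else 'outer',cv2.contourArea(x),np.round(r[0],1),np.round(r[1],1),round(r[2],1))
for z in (10,12,20):
    a,b=ray(c,(252.5,119),z),ray(c,(251.5,219),z);print(z,a.round(1),b.round(1),((a+b)/2).round(1),np.degrees(np.arctan2(*(a-b)[[1,0]])).round(1))
print(ray(c,(252.5,179.5),50))
E
```

```text
ring z [10.2 13.7 15. ]
ring z [ 9.1 13.8 49.8]
outer 4411.5 [254.3 167.8] [ 53.9 129.7] 10.6
hole 186.5 [251. 218.] [18. 14.] 0.0
hole 427.0 [252.5 175. ] [23. 22.] 0.0
hole 324.5 [252.8 118.3] [19.8 20.5] 45.0
10 [478.8  20.4  10. ] [578.1 -17.7  10. ] [528.4   1.3  10. ] 159.0
12 [478.6  20.4  12. ] [577.3 -17.4  12. ] [527.9   1.5  12. ] 159.0
20 [477.8  20.7  20. ] [574.1 -16.2  20. ] [525.9   2.2  20. ] 159.0
[525.70840997   2.74234532  50.        ]
```

```bash
python3 -c "
from h import *
plan([527,1.5,13],69)"
```

```text
pos [523.8   0.8 199.9] xdir [-0.002 -0.001 -1.   ] jaw 69.5 dyaw -0.5 spin 0.009 offset [186.9  -3.    2. ] q6 [-0.13  0.28  1.71 -0.    1.15 -1.34] t 1.7333 F [ 1.2 -0.8  0.6] open 0.9963921898706765
```

```bash
python3 -m jog '[{"offset":[30,-3,2],"spin":0.01,"hand":1},{"offset":[60,-3,2],"spin":0.01,"hand":1},{"offset":[90,-3,2],"spin":0.01,"hand":1},{"offset":[115,-3,2],"spin":0.01,"hand":1},{"offset":[135,-3,2],"spin":0.01,"hand":1},{"offset":[150,-3,2],"spin":0.01,"hand":1},{"offset":[165,-3,2],"spin":0.01,"hand":1},{"offset":[177,-3,2],"spin":0.01,"hand":1},{"offset":[187,-3,2],"spin":0.01,"hand":1},{"offset":[187,-3,2],"spin":0.01,"hand":1},{"offset":[187,-3,2],"spin":0.01,"hand":1},{"offset":[187,-3,2],"spin":0.01,"hand":1}]' 40
python3 -m jog '[{"offset":[0,0,0],"spin":0,"hand":0.4},{"offset":[0,0,0],"spin":0,"hand":0},{"offset":[0,0,0],"spin":0,"hand":-0.5},{"offset":[0,0,0],"spin":0,"hand":-0.5},{"offset":[0,0,0],"spin":0,"hand":-0.5},{"offset":[0,0,0],"spin":0,"hand":-0.5},{"offset":[0,0,0],"spin":0,"hand":-0.5},{"offset":[0,0,0],"spin":0,"hand":-0.5},{"offset":[0,0,0],"spin":0,"hand":-0.5},{"offset":[0,0,0],"spin":0,"hand":-0.5}]' 40
```

```text
clock: 2.73
eef_pos: [527.4, 1.8, 13.5]
eef_rot: [-0.401, 0.583, 0.4, 0.582]
force: [0.7, -0.1, 0.2]
opening: 1.0
clock: 3.57
eef_pos: [527.9, 1.8, 14.5]
eef_rot: [-0.401, 0.583, 0.4, 0.583]
force: [-1.3, 0.4, 6.9]
opening: 0.582
```

```bash
python3 -m jog '[{"offset":[-10,0,0],"spin":0,"hand":-0.5},{"offset":[-30,0,0],"spin":0,"hand":-0.5},{"offset":[-55,0,0],"spin":0,"hand":-0.5},{"offset":[-80,0,0],"spin":0,"hand":-0.5},{"offset":[-105,0,0],"spin":0,"hand":-0.5},{"offset":[-130,0,0],"spin":0,"hand":-0.5},{"offset":[-145,0,0],"spin":0,"hand":-0.5},{"offset":[-155,0,0],"spin":0,"hand":-0.5},{"offset":[-155,0,0],"spin":0,"hand":-0.5},{"offset":[-155,0,0],"spin":0,"hand":-0.5}]' 40
python3 - <<'E'
from h import *
plan([500,-90,165],87)
E
```

```text
clock: 4.4
eef_pos: [527.7, 2.0, 169.7]
eef_rot: [-0.401, 0.583, 0.4, 0.583]
force: [-0.4, 0.7, -2.2]
opening: 0.581
pos [527.7   2.  169.7] xdir [ 0.001 -0.001 -1.   ] jaw 69.0 dyaw 18.0 spin -0.315 offset [  4.8  -7.2 -95.8] q6 [-0.13  0.32  1.74 -0.    1.08 -1.33] t 4.4 F [-0.4  0.7 -2.2] open 0.5813984432172421
```

```bash
python3 -m jog '[{"offset":[0,-1,-10],"spin":-0.04,"hand":-0.5},{"offset":[0,-2,-25],"spin":-0.1,"hand":-0.5},{"offset":[0,-4,-45],"spin":-0.16,"hand":-0.5},{"offset":[0,-5,-65],"spin":-0.22,"hand":-0.5},{"offset":[0,-7,-85],"spin":-0.28,"hand":-0.5},{"offset":[0,-7,-96],"spin":-0.315,"hand":-0.5},{"offset":[0,-7,-96],"spin":-0.315,"hand":-0.5},{"offset":[0,-7,-96],"spin":-0.315,"hand":-0.5},{"offset":[0,-7,-96],"spin":-0.315,"hand":-0.5}]' 40
python3 - <<'E'
from h import *
plan([476,-212,165],87)
c=grab('wrist','w2.png');np.savez('w2.npz',**c)
E
```

```text
clock: 5.15
eef_pos: [499.2, -89.6, 168.8]
eef_rot: [-0.486, 0.513, 0.487, 0.513]
force: [-0.1, -0.4, -1.4]
opening: 0.582
pos [499.2 -89.6 168.8] xdir [-0.001 -0.    -1.   ] jaw 87.0 dyaw 0.0 spin -0.001 offset [   3.9   16.7 -123.5] q6 [-0.31  0.3   1.78 -0.    1.06 -1.83] t 5.15 F [-0.1 -0.4 -1.4] open 0.5819867146513346
```

View pics/w2.png

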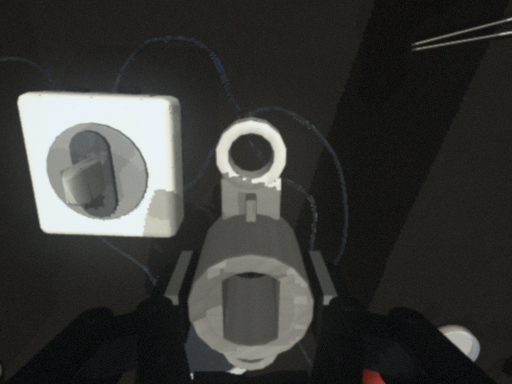

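The rotor is held level: hub top at (250,305), ring at (251,151). The shaft and plate are visible at about (92,173). I'll measure the shaft, plate and held hub in this one view.

```bash
python3 - <<'E'
from h import *
c=dict(np.load('w2.npz'));P=cloud(c);Z=P[:,:,2];f=c['frame']
q=P[120:225,45:150].reshape(-1,3);zz=q[:,2]
for lo,hi in [(58,66),(92,104)]:
    s=q[(zz>lo)&(zz<hi)];r=cv2.minAreaRect(s[:,:2].astype(np.float32));print(lo,len(s),np.median(s[:,2]).round(1),s.mean(0).round(1),np.round(r[0],1),np.round(r[1],1),round(r[2],1))
# plate: rectify top plane z=62 ; shaft top z=98: 0.25mm/px patches by homography
def rect(z,cx=476,cy=-212,h=50,k=6):
    w=np.array([[cx+h,cy+h],[cx+h,cy-h],[cx-h,cy-h],[cx-h,cy+h]],float)  # up=+x, left=+y
    E=c['extrinsics'];K=c['camera_matrix'];p=[]
    for x,y in w:
        a=K@(E[:3,:3]@[x,y,z]+E[:3,3]);p.append(a[:2]/a[2])
    n=2*h*k//2
    H=cv2.getPerspectiveTransform(np.float32(p),np.float32([[0,0],[n,0],[n,n],[0,n]]))
    return cv2.warpPerspective(f,H,(n,n),flags=cv2.INTER_CUBIC)
im=np.hstack([rect(62),rect(98)])[:,:,::-1].copy()
for x in (0,300):
    for v in range(0,300,30):
        cv2.line(im,(x+v,0),(x+v,5),(0,0,255),1);cv2.line(im,(x,v),(x+5,v),(0,0,255),1)
    cv2.circle(im,(x+150,150),1,(0,0,255),-1)
cv2.imwrite('pics/rect.png',cv2.resize(im,(800,400)))
# held hub: top face points
m=np.zeros(Z.shape,bool);m[245:370,185:320]=1
h=P[m];top=np.percentile(h[:,2],90);s=h[(h[:,2]>top-3)&(h[:,2]<top+4)];s=s[(abs(s[:,0]-499)<40)&(abs(s[:,1]+90)<27)]
print('hub top',top,len(s),cv2.minEnclosingCircle(s[:,:2].astype(np.float32)))
g=f.min(2);rz=Z[120:185,215:290];rg=g[120:185,215:290];print('ring z',np.median(rz[(rz>100)]))
a=ray(c,(251,151),np.median(rz[rz>100]));print('ring',a.round(1))
E
```

```text
58 2143 62.2 [ 474.3 -206.6   62.1] [ 474.7 -208.6] [63.6 67.8] 45.6
92 691 96.9 [ 477.2 -208.2   96.2] [ 478.4 -208.8] [27.1 13.9] 3.5
hub top 204.94297806624436 7548 ((499.80322265625, -88.91921997070312), 27.732662200927734)
ring z 168.26765921581105
ring [444.4 -85.6 168.3]
```

View pics/rect.png

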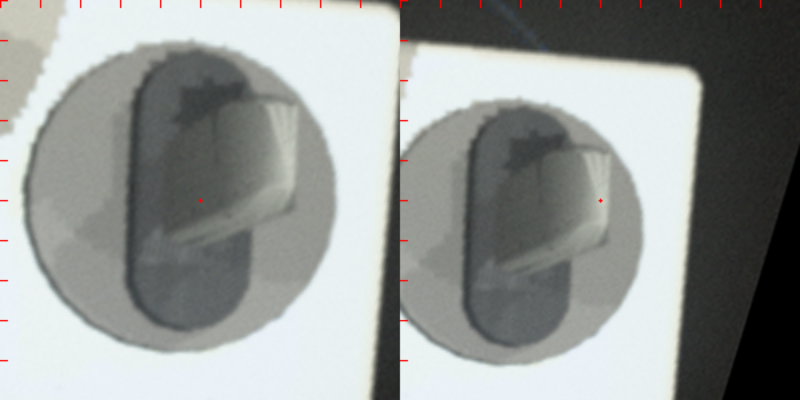

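At 4 px/mm the left patch (z=62) puts the plate centre near (190,190), that is about (478.5,-209.6). The right patch (z=98) puts the shaft's top near (598,187), that is (479,-211.5), with the long way at about -3°. The hub measured in the same frame agrees with FK to within 1 mm. I'll move over the shaft.

```bash
python3 - <<'E'
from h import *
c=dict(np.load('w2.npz'));g=c['frame'].astype(int).sum(2)/3
# left plate edge: first pixel dark per row, on z=62
L=[]
for v in range(150,205):
    row=g[v,95:150];k=np.where(row<115)[0]
    if len(k): L.append(ray(c,(95+k[-1],v),62)[:2])
L=np.array(L,np.float32);print(len(L),L[[0,-1]]);vx=cv2.fitLine(L,cv2.DIST_HUBER,0,.01,.01).ravel();print('edge',np.degrees(np.arctan2(vx[1],vx[0])),vx)
plan([478,-210.5,130],87)
E
```

```text
55 [[ 459.35046 -193.40097]
 [ 503.0542  -195.33153]]
edge -48.73633 [   0.65952516   -0.75168246  486.79797    -184.8757    ]
pos [499.5 -89.4 169.1] xdir [-0. -0. -1.] jaw 87.0 dyaw 0.0 spin -0.0 offset [  39.1   15.1 -122. ] q6 [-0.31  0.3   1.78 -0.    1.06 -1.83] t 5.2 F [-0.   0.3 -2.6] open 0.5825767356464198
```

```bash
python3 -m jog '[{"offset":[0,2,-12],"spin":0,"hand":-0.5},{"offset":[0,4,-32],"spin":0,"hand":-0.5},{"offset":[0,7,-55],"spin":0,"hand":-0.5},{"offset":[0,10,-80],"spin":0,"hand":-0.5},{"offset":[0,13,-103],"spin":0,"hand":-0.5},{"offset":[5,15,-116],"spin":0,"hand":-0.5},{"offset":[15,15,-122],"spin":0,"hand":-0.5},{"offset":[28,15,-122],"spin":0,"hand":-0.5},{"offset":[40,15,-122],"spin":0,"hand":-0.5},{"offset":[44,15,-122],"spin":0,"hand":-0.5},{"offset":[44,15,-122],"spin":0,"hand":-0.5},{"offset":[44,15,-122],"spin":0,"hand":-0.5}]' 40
python3 - <<'E'
from h import *
plan([478,-210.5,76.5],87)
a=grab('scene')['frame'];b=grab('wrist')['frame']
o=np.hstack([cv2.resize(a[180:310,255:385],(400,400),interpolation=3),cv2.resize(b,(400,300))[:300].copy() if 0 else cv2.copyMakeBorder(cv2.resize(b,(400,300)),0,100,0,0,0)])
cv2.imwrite('pics/h3.png',o[:,:,::-1])
E
```

```text
clock: 6.2
eef_pos: [477.9, -209.7, 124.6]
eef_rot: [-0.486, 0.513, 0.487, 0.512]
force: [0.7, -0.2, -1.5]
opening: 0.585
pos [ 477.9 -209.7  124.6] xdir [-0.001  0.    -1.   ] jaw 87.0 dyaw -0.0 spin 0.001 offset [48.1 -0.2 -0.8] q6 [-0.55  0.37  1.8  -0.    0.97 -2.06] t 6.2 F [ 0.7 -0.2 -1.5] open 0.5848308831504422
```

View pics/h3.png

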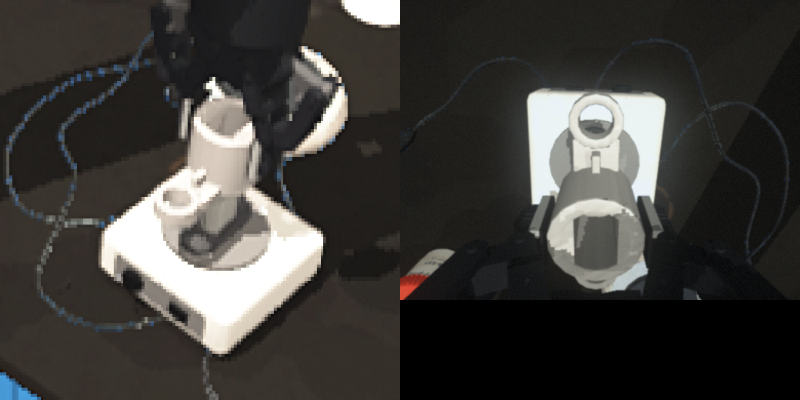

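The scene crop shows the rotor centred above the shaft with its arms along the plate; the wrist view shows the ring in line too. I'll descend in checked stages.

```bash
python3 -m jog '[{"offset":[6,0,-0.8],"spin":0,"hand":-0.5},{"offset":[12,0,-0.8],"spin":0,"hand":-0.5},{"offset":[16,0,-0.8],"spin":0,"hand":-0.5},{"offset":[20,0,-0.8],"spin":0,"hand":-0.5},{"offset":[23,0,-0.8],"spin":0,"hand":-0.5},{"offset":[25,0,-0.8],"spin":0,"hand":-0.5},{"offset":[25,0,-0.8],"spin":0,"hand":-0.5}]' 40
python3 -c "
from h import *
plan([478,-210.5,76.5],87);print(ctrl.state()['torque'])"
```

```text
clock: 6.88
eef_pos: [478.2, -210.9, 99.9]
eef_rot: [-0.487, 0.513, 0.487, 0.513]
force: [-0.8, 0.5, -1.4]
opening: 0.58
pos [ 478.2 -210.9   99.9] xdir [-0. -0. -1.] jaw 87.0 dyaw -0.0 spin 0.0 offset [23.4  0.2  0.4] q6 [-0.55  0.41  1.82 -0.    0.91 -2.07] t 6.8833 F [-0.8  0.5 -1.4] open 0.5802697917132871
[ 0.0138565   0.02616087 -0.02869186]
```

```bash
python3 -m jog '[{"offset":[4,0,0],"spin":0,"hand":-0.5},{"offset":[8,0,0],"spin":0,"hand":-0.5},{"offset":[12,0,0],"spin":0,"hand":-0.5},{"offset":[16,0,0],"spin":0,"hand":-0.5},{"offset":[19,0,0],"spin":0,"hand":-0.5},{"offset":[20,0,0],"spin":0,"hand":-0.5},{"offset":[21,0,0],"spin":0,"hand":-0.5},{"offset":[22,0,0],"spin":0,"hand":-0.5},{"offset":[22,0,0],"spin":0,"hand":-0.5}]' 40
python3 -c "
from h import *
plan([478,-210.5,76.5],87);print(ctrl.state()['torque'])"
```

```text
clock: 7.63
eef_pos: [478.2, -211.0, 77.8]
eef_rot: [-0.487, 0.513, 0.487, 0.513]
force: [-0.2, 0.3, -1.9]
opening: 0.587
pos [ 478.2 -211.    77.8] xdir [-0.001 -0.    -1.   ] jaw 87.0 dyaw -0.0 spin 0.0 offset [1.3 0.2 0.4] q6 [-0.55  0.44  1.84 -0.    0.86 -2.07] t 7.6333 F [-0.2  0.3 -1.9] open 0.5870522328663406
[-0.0293644  -0.00980803 -0.01436192]
```

```bash
python3 -m jog '[{"offset":[0.5,0,0],"spin":0,"hand":-0.5},{"offset":[1,0,0],"spin":0,"hand":-0.5},{"offset":[1.5,0,0],"spin":0,"hand":-0.5},{"offset":[1.5,0,0],"spin":0,"hand":-0.5}]' 40
```

```text
clock: 7.97
eef_pos: [478.3, -211.0, 76.6]
eef_rot: [-0.487, 0.513, 0.487, 0.513]
force: [0.1, 0.3, 0.3]
opening: 0.585
```

The weight is now on the plate. Releasing and backing off.

```bash
python3 -m jog '[{"offset":[0,0,0],"spin":0,"hand":0.3},{"offset":[0,0,0],"spin":0,"hand":0.5},{"offset":[0,0,0],"spin":0,"hand":0.8},{"offset":[0,0,0],"spin":0,"hand":1},{"offset":[0,0,0],"spin":0,"hand":1},{"offset":[0,0,0],"spin":0,"hand":1},{"offset":[0,0,0],"spin":0,"hand":1},{"offset":[0,0,0],"spin":0,"hand":1}]' 20
python3 -m jog '[{"offset":[-8,0,0],"spin":0,"hand":1},{"offset":[-20,0,0],"spin":0,"hand":1},{"offset":[-40,0,0],"spin":0,"hand":1},{"offset":[-65,0,0],"spin":0,"hand":1},{"offset":[-90,0,0],"spin":0,"hand":1},{"offset":[-120,0,0],"spin":0,"hand":1},{"offset":[-140,0,0],"spin":0,"hand":1},{"offset":[-150,0,0],"spin":0,"hand":1},{"offset":[-150,0,0],"spin":0,"hand":1},{"offset":[-150,0,0],"spin":0,"hand":1}]'
python3 - <<'E'
from h import *
plan([478,-210.5,76.5],87)
ca=grab('scene');a=ca['frame'];cb=grab('wrist');b=cb['frame']
for n,c in(('scene',ca),('wrist',cb)):
    P=cloud(c).reshape(-1,3);s=P[(np.hypot(P[:,0]-477.5,P[:,1]+211)<45)&(P[:,2]>100)&(P[:,2]<125)]
    t=s[s[:,2]>np.percentile(s[:,2],40)]
    A=np.c_[t[:,:2]-t[:,:2].mean(0),np.ones(len(t))];k=np.linalg.lstsq(A,t[:,2],rcond=None)[0]
    print(n,len(t),'top z',np.median(t[:,2]).round(1),'tilt deg',np.degrees(k[:2]).round(1),cv2.minEnclosingCircle(t[:,:2].astype(np.float32)))
o=np.hstack([cv2.resize(a[180:310,255:385],(400,400),interpolation=3),cv2.copyMakeBorder(cv2.resize(b,(400,300)),0,100,0,0,0)])
cv2.imwrite('pics/h4.png',o[:,:,::-1])
E
```

```text
clock: 8.63
eef_pos: [478.3, -211.0, 76.6]
eef_rot: [-0.487, 0.513, 0.487, 0.513]
force: [0.6, -0.5, 0.1]
opening: 1.007
clock: 9.47
eef_pos: [478.2, -210.9, 226.5]
eef_rot: [-0.487, 0.513, 0.487, 0.513]
force: [-0.4, -0.0, -0.2]
opening: 0.998
pos [ 478.2 -210.9  226.5] xdir [-0.    -0.001 -1.   ] jaw 87.0 dyaw -0.0 spin 0.0 offset [150.    0.2   0.5] q6 [-0.55  0.25  1.68 -0.    1.21 -2.07] t 9.4667 F [-0.4 -0.  -0.2] open 0.9975073216773248
scene 182 top z 110.2 tilt deg [-0.1  0.2] ((477.0079650878906, -216.17922973632812), 25.85326385498047)
wrist 1231 top z 112.4 tilt deg [0. 0.] ((478.325927734375, -209.8977813720703), 24.68602180480957)
```

View pics/h4.png

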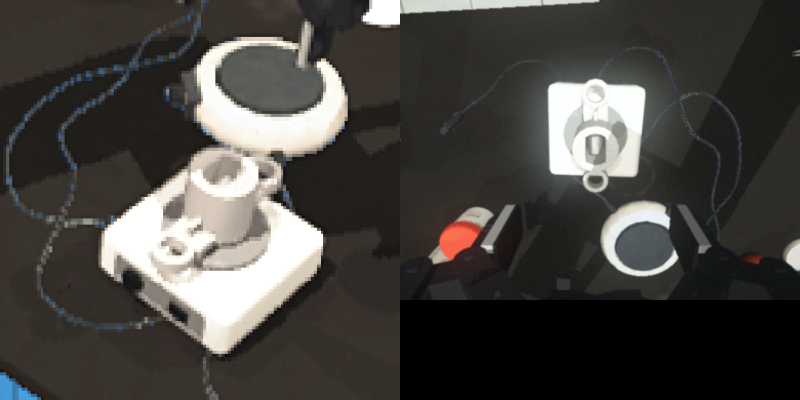

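The rotor stands level on the plate with the shaft in its bore. Its top is at about 112 mm (62 + 50) and the gripper is clear, so I'm handing in.

```bash
python3 -c "
from workcell import ctrl
print(ctrl.job_done())"
```

```text
the job is handed in; nothing more can be done
None
```

The two-armed rotor is on the spinner's shaft, seated on the plate and released. I handed the job in at about 9.5 s of the 38 s allowed.

I gripped the rotor by its hub from above and turned it 18° to match the shaft's flats. Lowering it met no sideways force, and its weight transferred to the plate at the expected height. I then opened the gripper and raised it 150 mm.

**Last checks:**
- **Height:** the hub top measured 112.4 mm in the wrist view, against 112 mm expected when fully seated. The scene view gave 110.2 mm, a difference I put down to calibration.
- **Tilt:** at most 0.2° in either view.
- **Position:** the hub centre came out at (478, -210) in the wrist view and (477, -216) in the scene view. They differ by about 6 mm in y, more than the stated 2 mm calibration. I put this down to that camera, which had already placed the drive about 4–5 mm farther that way than the top camera did before the lift.
- **Clearance:** the final images show the shaft inside the bore and the gripper touching nothing.

I did not touch the disc rotor or the red look-alike. I took no last picture of either one, and no reading of the unloaded wrist forces came near the limits.

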